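# Put the ring gauge away in its push-latch case

## Task

Put the small ring gauge away in its case: press the lid on its thumb pad and let it up so that the push-push latch frees it and it springs open, lower the ring flat and fully home into the round pocket, then swing the lid down and press it again until it stays latched, flush with the case. Feel for the latch: never load the case or its lid with more than 25 N. Do not drop the ring, and leave the other gauges and equipment where they are.

Things in the scene. Friction and masses are not known exactly. Their poses are not given: they have to be found in the camera images.
- ring_center (a point): the small steel ring gauge to be put away (the smaller of two plain rings): 50 mm outside diameter, 25 mm bore, 24 mm high, about 0.28 kg, lying flat on the table beside the case. This point: on its axis, half-way up (12 mm above its underside)
- case: low aluminium gauge case, fixed to the table: 136 mm deep (x), 170 wide (y), 60 high, walls 5 mm. Origin: centre of its underside; x runs from the front (latch) wall, towards the robot, to the hinge; z up. Inside, a black insert from x = -45 mm to the hinge wall, top at z = 28 mm, holds a round pocket; with the lid open 80 mm is free to either side (y) of the pocket's axis
- pocket (a point): centre of the floor of the round pocket in the insert: 52.5 mm diameter, 8 mm deep, edge chamfered 1.5 mm, at case x = -6, y = 0, z = 20 mm. The seated ring stands 16 mm proud of the insert; if it is not right down the lid cannot latch
- case_hinge (a point): middle of the lid's hinge axis (axis along case y), at case x = 60, y = 0, z = 57 mm; lid shut, the lid runs from here towards case -x
- lid_pad (a point): middle of the top of the ribbed thumb pad on the lid, 26 (x) by 44 (y) mm, 3 mm above the lid: the place to press. It moves with the lid, 88 mm from the hinge axis and 6 mm above the lid's mid-plane; lid shut: case x = -28, y = 0, z = about 63 mm. Pressing it takes 5 to 7 N at first and 10 to 12 N where the latch trips; load the lid with no more than 25 N
- lid (a joint): angle of the lid about its hinge: 0 shut and flush between the walls, grows as it opens, 1.75 rad (100 degrees) fully open, slightly negative when pressed down. Latched at the start; latched, it rests within 3 mm of flush at the front edge
- ring_big: bystander: the large steel ring gauge, 68 mm outside, 42 mm bore, 22 mm high; too big for the pocket. Origin: centre of its underside
- ball_stand: bystander: white reference ball on a thin stem and round steel foot, 64 mm wide, 121 mm high. Origin: centre of its underside
- gauge_block: bystander: bare steel gauge block, 50 x 9 mm, standing 35 mm high. Origin: centre of its underside
- plug_gauge: bystander: double-ended plug gauge lying flat, 90 mm long, 20 mm thick. Origin: underside, middle
- v_block: bystander: dark steel vee block, 50 x 40 x 36 mm. Origin: centre of its underside
- pendant: bystander: joystick pendant with a mushroom stop button, 200 x 85 mm, 90 mm high. Origin: centre of its underside
- ring: the same small ring gauge; origin at the centre of its underside
- lid_edge (a point): middle of the lid's free front edge, top face, 121 mm from the hinge axis, moves with the lid. Grey plastic plate 157 mm wide, 6 mm thick, its mid-plane through the hinge axis, no handle. Once freed and let go, a damped spring swings it fully open in 2 to 3 s; it never stays shut unlatched. Swinging it down from behind takes up to 8 N near this edge
- case_front (a point): middle of the top of the front wall; behind it sits the push-push latch. To trip it either way the lid's front edge goes well below its latched rest (4 to 8 mm: the latch's height and play differ in every case, so feel for it) and is let up: one such press frees a latched lid, the next latches it. A shorter press does nothing; about 0.5 mm beyond the trip a hard rubber stop makes the force climb steeply
Mind the look-alikes: they are no part of the job. Leave any brown, purple or turquoise look-alike of the ring alone.

How it is judged:
By the outcome, as a careful person would: the job done as asked, in the order asked, and still so for the second after the job is handed in, with the robot touching nothing.
It also fails if it takes over 70 s, if anything falls off the work surface, if the arm or the gripper's body presses on something with over 40 N, if the wrist force passes 120 N, or if a joint passes its speed limit or range.

## Robot

A 6-joint arm with a two-finger parallel gripper is mounted at the origin on the work surface. World frame = base frame: x ahead of the robot, y to its left, z up, the work surface at z = 0. Lengths are in m, angles in rad, forces in N, time in s.
With the tool pointing down it reaches from about 0.4 to 0.925 m from the base axis. Payload 3.4 kg.
Tool frame: the origin (TCP) lies midway between the tips of the shut fingers; the grasp point (between the pads) lies 19 mm behind it; y points along the fingers, z is the direction in which the jaws open and shut, and the axes are right-handed (so a half turn about y gives the same grasp; the last joint's range is limited). The gripper opens to 85 mm and grips with 20 to 120 N. Pads are 22 mm wide; open, the fingers measure 114 mm over their backs; the gripper's body (76 mm by 85 mm) begins 54 mm behind the grasp point. The pads swing forward as they close: fully open they stand 13 mm farther back than shut.
Start: joints at [-1.308, 0.307, 1.506, -0, 1.328, -0.073], TCP at [0.189, -0.543, 0.231] pointing down, gripper open.
Joint ranges: [-3.12, 3.12], [-1.05, 2.28], [0.14, 2.33], [-1.42, 4.57], [0.1, 2.73], [-2.68, 2.68]. Speed limits (rad/s): [2.57, 2.57, 3.14, 3.14, 3.14, 3.14].

## Interface

Orientations are given as a unit quaternion [w, x, y, z].
In Python, from bench import status, vision, env gives the robot as it stands. The module is installed in compiled form; this text tells all that it offers.
- The arm moves only by the tool apply_moves, never from a script. Its argument "increments" is a list that holds one entry, the list of rows, each a list of 7 numbers: the turn, a rotation vector about the tool's x, y, z in degrees, then the shift along the tool's x, y, z in mm, then the opening, from -1 (shut) to 1 (fully open), so that 0 is half open. In form: [[[rx, ry, rz, dx, dy, dz, hand], ...]]. A call has exactly 5 rows; each row shifts and turns the commanded pose from where the row before left it, along the tool's axes as they then stand; what a row does not reach is not made up. A row lasts 1/10 s, in which the tool goes at most 50 mm and 8.59 degrees, less where a joint would pass 70% of its speed; a pose out of reach is approached as far as the arm can. A call is refused whole if a number of a shift passes 50 or a number of a turn 8.59, either way. A call with a gripper value outside its range is refused whole. The fingers move at their own pace and stop on an object; "force" is the grip in N (left out, the last holds). Time passes only in rows, so rows that do not move let the fingers close, or fill a call up. It gives the time, the measured TCP pose, the force and the opening at its end, in the units of the state.
- status.get_obs(): the state, without advancing time (a new reading comes with each control period).
- vision.capture(name): name is "side" or "top"; returns a dict with "image" (420x560x3 uint8, red, green, blue), "depth" (420x560 float32, m along the optical axis (not along the pixel's ray), 0 where there is no reading), "intrinsics" (3x3 intrinsics, pixels), "rvec" (rotation vector, rad) and "tvec" (3), from world to camera coordinates, as OpenCV has them. Camera axes: x right, y down, z forward; pixel columns grow to the right and rows downward; lengths in m; the calibration is good to about 2 mm. A picture is of the moment at which its call begins.
- env.finish_job(): hands the job in, once; it reports no verdict.
The state is a dict: "time": time; "q": joint angles; "qvel": joint speeds; "effort": joint torques, N m; "ee_pos": TCP position; "tcp_rot": TCP orientation; "force": force on the tool from outside, world axes, zero at the start; "ft_torque": the same for the moment, N m; "finger_gap": finger opening in m.
Only numpy, scipy, OpenCV 4.12 (cv2) and the standard library are available. Lean on these libraries where they do the work, as an engineer would, in place of code of your own. Each camera call takes 0.05 s, during which the arm holds its last target.

## Working session

There is one attempt and no reset: what is moved stays moved. The work goes in short steps, Python scripts to look and compute and a tool call to move; the robot and the scene stay as the last step left them, time stands still between calls to the robot, and variables do not carry over. Pictures are saved under pics/ and viewed, and the job is handed in when it is done.

Besides the shell and the picture viewer there is one more tool, called in YAML: its name, and indented under it one key for each argument. apply_moves: Moves the arm, as the interface text tells. Its arguments: {"type":"object","properties":{"increments":{"type":"array","items":{"type":"array","items":{"type":"array","items":{"type":"number"}}}},"force":{"type":"number"}},"required":["increments"]}

```bash
mkdir -p pics
cat > h.py <<'E'
import numpy as np, cv2
from bench import status, vision, env
def snap(n,f):
    c=vision.capture(n); cv2.imwrite('pics/'+f+'.png',c['image'][:,:,::-1]); np.savez('pics/'+f+'.npz',**c); return c
def cloud(c):
    K=np.array(c['intrinsics']);R,_=cv2.Rodrigues(np.array(c['rvec'],float));t=np.array(c['tvec'],float).ravel()
    d=c['depth'];v,u=np.indices(d.shape)
    p=np.stack([(u-K[0,2])/K[0,0]*d,(v-K[1,2])/K[1,1]*d,d],-1)
    w=(p-t)@R
    w[d==0]=np.nan
    return w
def px(c,P):
    return cv2.projectPoints(np.array(P,float).reshape(-1,1,3),np.array(c['rvec'],float),np.array(c['tvec'],float),np.array(c['intrinsics']),None)[0].reshape(-1,2)
def obs():
    o=status.get_obs(); 
    for k,v in o.items(): print(k,np.round(v,4))
    return o
E
python3 - <<'E'
from h import *
obs()
for n in('top','side'):
    c=snap(n,n+'0'); print(n,np.round(-cv2.Rodrigues(np.array(c['rvec'],float))[0].T@np.array(c['tvec']).ravel(),3))
E
```

```text
time 0.0
q [-1.3085  0.3076  1.5077 -0.      1.3284 -0.0735]
qvel [-0.0007 -0.0008  0.0007  0.001   0.0017 -0.0022]
effort [ 4.00000e-04 -4.57543e+01 -2.51909e+01 -0.00000e+00  1.32000e-02
 -0.00000e+00]
ee_pos [ 0.1893 -0.5422  0.2304]
tcp_rot [ 0.1181 -0.1182  0.6979 -0.6964]
force [-0.4238 -0.3106 -0.0196]
ft_torque [-0.0279  0.0122 -0.0392]
finger_gap 0.0851
top [ 0.486 -0.074  1.054]
side [0.045 0.689 0.626]
```

View pics/top0.png

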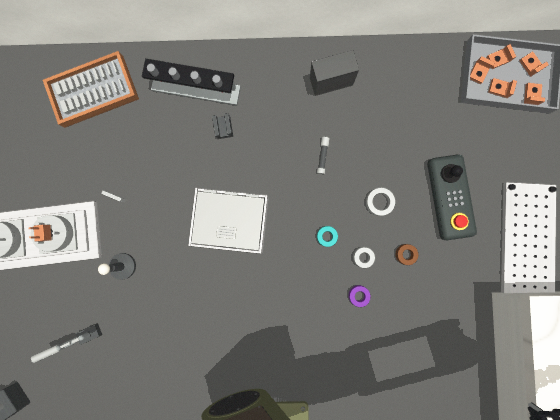

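View pics/side0.png

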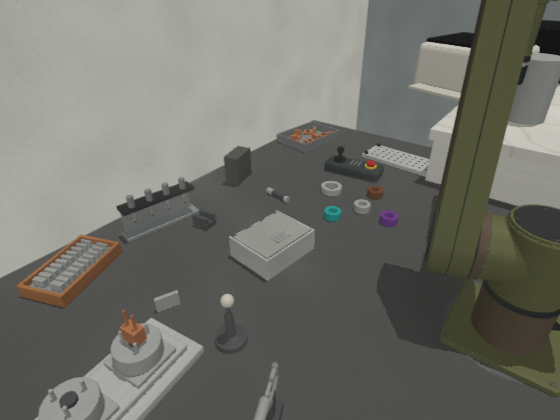

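The top view shows the small steel ring at px (364,257) and the big ring at (380,201). The case is at (228,220), with its thumb pad at (227,232) on the robot side.

Run:
```python
from h import *
c=dict(np.load('pics/top0.npz')); w=cloud(c)
im=c['image'].astype(int)
def show(n,m):
    p=w[m]; print(n,m.sum(),np.round(np.nanmean(p,0),4),np.round(np.nanmin(p,0),4),np.round(np.nanmax(p,0),4))
V,U=np.indices(w.shape[:2])
# small ring
for n,(u0,u1,v0,v1),zl,zh in (('ring',(345,385,240,275),.018,.03),('big',(360,402,182,222),.015,.03),('case',(180,275,180,260),.05,.08)):
    m=(U>=u0)&(U<=u1)&(V>=v0)&(V<=v1)&(w[...,2]>zl)&(w[...,2]<zh)
    show(n,m)
    p=w[m].astype(np.float32)
    if n=='case':
        r=cv2.minAreaRect((p[:,:2]*1000).astype(np.float32)); print(r, cv2.boxPoints(r))
    else:
        print(cv2.minEnclosingCircle((p[:,:2]*1000)), np.median(p[:,2]))
# zoom case
print(np.round(w[[210,200,232,222],[215,245,227,255]],4))
cv2.imwrite('pics/z.png',cv2.resize(c['image'][175:275,180:420,::-1],None,fx=3.3,fy=3.3,interpolation=cv2.INTER_CUBIC))
```

```text
ring 263 [ 0.4392 -0.2432  0.0227] [ 0.4158 -0.2673  0.0181] [ 0.4632 -0.219   0.0288]
((438.8879699707031, -243.2529754638672), 24.929771423339844) 0.022908492
big 395 [ 0.5718 -0.2876  0.0205] [ 0.5384 -0.3202  0.0151] [ 0.6043 -0.2552  0.0264]
((571.8391723632812, -288.4295654296875), 34.18408203125) 0.020495566
case 4109 [0.532  0.0756 0.0607] [ 0.4551 -0.0151  0.0501] [0.6094 0.1686 0.0702]
((532.7272338867188, 75.82676696777344), (170.65008544921875, 135.96011352539062), 82.73058319091797) [[ 4.5449695e+02 -2.1057892e-01]
 [ 5.8936426e+02 -1.7414314e+01]
 [ 6.1095752e+02  1.5186411e+02]
 [ 4.7609021e+02  1.6906784e+02]]
[[0.5566 0.1042 0.0612]
 [0.5787 0.0345 0.0572]
 [0.5049 0.0764 0.0637]
 [0.5266 0.0114 0.063 ]]
```

View pics/z.png

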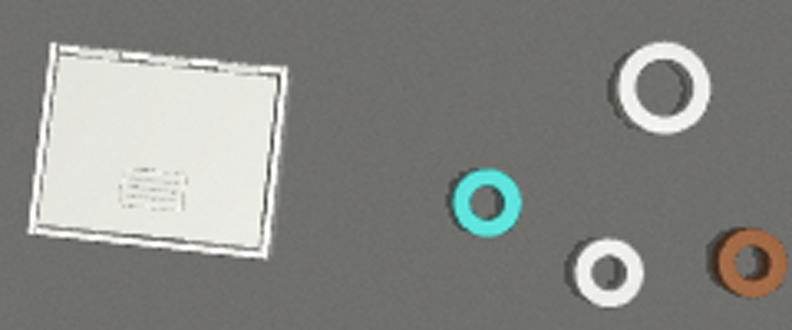

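```bash
cat >> h.py <<'E'
from scipy.spatial.transform import Rotation as Rot
CX,CY,YAW=.5327,.0758,np.radians(-7.27)
CR=np.array([[np.cos(YAW),-np.sin(YAW),0],[np.sin(YAW),np.cos(YAW),0],[0,0,1]])
def c2w(p): return CR@np.array(p,float)+[CX,CY,0]
def w2c(p): return CR.T@(np.array(p,float)-[CX,CY,0])
def tool():
    o=status.get_obs(); w,x,y,z=o['tcp_rot']; return o,Rot.from_quat([x,y,z,w])
def goto(p,yaw=None):
    """p world target; yaw= direction of jaw axis (deg)"""
    o,R=tool(); M=R.as_matrix()
    print('t',o['time'],'pos',np.round(o['ee_pos'],4),'case mm',np.round(w2c(o['ee_pos'])*1000,1),'F',np.round(o['force'],1),'gap',np.round(o['finger_gap'],4))
    print('axes xyz cols\n',np.round(M,3))
    if yaw is not None:
        best=None
        for k in(0,180):
            a=np.radians(yaw+k); z=np.array([np.cos(a),np.sin(a),0]); y=np.array([0,0,-1.]); x=np.cross(y,z)
            T=Rot.from_matrix(np.stack([x,y,z],1)); rv=np.degrees((R.inv()*T).as_rotvec())
            if best is None or np.linalg.norm(rv)<np.linalg.norm(best[0]): best=(rv,T)
        print('turn deg',np.round(best[0],2)); 
        print('shift after turn mm',np.round(best[1].as_matrix().T@(np.array(p)-o['ee_pos'])*1000,1))
    print('shift now mm',np.round(M.T@(np.array(p)-o['ee_pos'])*1000,1))
E
python3 - <<'E'
from h import *
print(c2w([-28,0,63]))
p=c2w([-.028,0,.10]);print(p)
goto(p,90-7.27)
E
```

```text
[-27.24220345   3.61906662  63.        ]
[0.5049251  0.07934327 0.1       ]
t 0.1 pos [ 0.1893 -0.5423  0.2305] case mm [-262.4 -656.6  230.5] F [-0.   0.8 -0.2] gap 0.0852
axes xyz cols
 [[-0.944 -0.001  0.33 ]
 [-0.33   0.002 -0.944]
 [-0.    -1.    -0.002]]
turn deg [1.000e-01 2.651e+01 2.000e-02]
shift after turn mm [-234.4  130.5 -656.6]
shift now mm [-502.8  131.4 -482.7]
```

apply_moves:
  increments:
    - [[0, 6.6, 0, -40, 0, 0, -1], [0, 6.6, 0, -40, 0, 0, -1], [0, 6.6, 0, -40, 0, 0, -1], [0, 6.6, 0, -40, 0, 0, -1], [0, 0, 0, -40, 0, 0, -1]]

```text
time: 0.6
ee_pos: [0.387, -0.521, 0.2309]
tcp_rot: [-0.045, 0.045, 0.706, -0.705]
force: [-0.1, -0.5, -0.6]
finger_gap: 0.0123
```

Run:
```python
from h import *
goto(c2w([-.028,0,.10]),90-7.27)
```

```text
t 0.6 pos [ 0.387  -0.521   0.2309] case mm [ -69.  -610.4  230.9] F [-0.1 -0.5 -0.6] gap 0.0123
axes xyz cols
 [[-0.992 -0.001 -0.127]
 [ 0.127  0.001 -0.992]
 [ 0.001 -1.    -0.001]]
turn deg [ 0.06 -0.01  0.05]
shift after turn mm [ -41.   130.9 -610.4]
shift now mm [ -41.   131.6 -610.3]
```

apply_moves:
  increments:
    - [[0, 0, 0, -8, 0, -50, -1], [0, 0, 0, -8, 0, -50, -1], [0, 0, 0, -8, 0, -50, -1], [0, 0, 0, -8, 0, -50, -1], [0, 0, 0, -8, 0, -50, -1]]

```text
time: 1.1
ee_pos: [0.4557, -0.28, 0.2308]
tcp_rot: [-0.045, 0.044, 0.706, -0.705]
force: [0.7, 1.1, -0.0]
finger_gap: -0.0001
```

apply_moves:
  increments:
    - [[0, 0, 0, 0, 0, -50, -1], [0, 0, 0, 0, 0, -50, -1], [0, 0, 0, 0, 0, -50, -1], [0, 0, 0, 0, 0, -50, -1], [0, 0, 0, 0, 0, -50, -1]]

```text
time: 1.6
ee_pos: [0.4864, -0.0321, 0.2311]
tcp_rot: [-0.044, 0.044, 0.706, -0.706]
force: [0.8, 0.4, -0.3]
finger_gap: 0.0002
```

Run:
```python
from h import *
goto(c2w([-.028,0,.10]),90-7.27)
```

```text
t 1.6 pos [ 0.4864 -0.0321  0.2311] case mm [ -32.3 -112.9  231.1] F [ 0.8  0.4 -0.3] gap 0.0002
axes xyz cols
 [[-0.992 -0.    -0.125]
 [ 0.125  0.    -0.992]
 [ 0.    -1.    -0.   ]]
turn deg [0.   0.1  0.02]
shift after turn mm [  -4.3  131.1 -112.9]
shift now mm [  -4.5  131.1 -112.8]
```

apply_moves:
  increments:
    - [[0, 0, 0, -2, 20, -40, -1], [0, 0, 0, -2, 30, -40, -1], [0, 0, 0, -0.5, 40, -33, -1], [0, 0, 0, 0, 40, 0, -1], [0, 0, 0, 0, 20, 0, -1]]

```text
time: 2.1
ee_pos: [0.5026, 0.0775, 0.0795]
tcp_rot: [0.045, -0.041, -0.706, 0.706]
force: [-0.2, 0.3, 0.6]
finger_gap: -0.0004
```

Run:
```python
from h import *
goto(c2w([-.028,0,.063]),90-7.27)
snap('side','s1'); snap('top','t1')
```

```text
t 2.1 pos [0.5026 0.0775 0.0795] case mm [-30.   -2.1  79.5] F [-0.2  0.3  0.6] gap -0.0004
axes xyz cols
 [[-0.993 -0.005 -0.122]
 [ 0.122 -0.    -0.993]
 [ 0.005 -1.     0.001]]
turn deg [-0.06  0.27  0.31]
shift after turn mm [-2.  16.5 -2.1]
shift now mm [-2.1 16.5 -2.1]
```

View pics/s1.png

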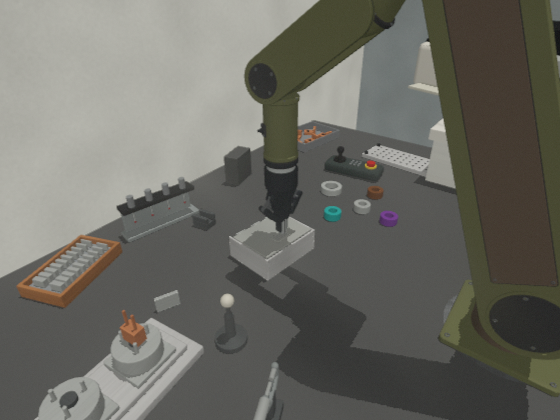

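The shut fingers stand over the pad at about px (284,238). I'll approach gently.

apply_moves:
  increments:
    - [[0, 0, 0, -1, 4, -1, -1], [0, 0, 0, 0, 4, 0, -1], [0, 0, 0, 0, 3, 0, -1], [0, 0, 0, 0, 1, 0, -1], [0, 0, 0, 0, 0, 0, -1]]

```text
time: 2.7
ee_pos: [0.5066, 0.077, 0.0713]
tcp_rot: [-0.044, 0.045, 0.706, -0.706]
force: [-0.7, 0.4, 0.1]
finger_gap: 0.0005
```

apply_moves:
  increments:
    - [[0, 0, 0, 0, 0.5, 0, -1], [0, 0, 0, 0, 0.5, 0, -1], [0, 0, 0, 0, 0.5, 0, -1], [0, 0, 0, 0, 0.5, 0, -1], [0, 0, 0, 0, 0.5, 0, -1]]

```text
time: 3.2
ee_pos: [0.5063, 0.0772, 0.0682]
tcp_rot: [0.044, -0.044, -0.706, 0.706]
force: [0.4, -0.3, -0.1]
finger_gap: 0.0001
```

apply_moves:
  increments:
    - [[0, 0, 0, 0.5, 1, -1, -1], [0, 0, 0, 0.5, 1, -1, -1], [0, 0, 0, 0, 1, 0, -1], [0, 0, 0, 0, 0.5, 0, -1], [0, 0, 0, 0, 0, 0, -1]]

```text
time: 3.7
ee_pos: [0.5054, 0.0794, 0.0649]
tcp_rot: [-0.044, 0.044, 0.706, -0.706]
force: [-1.3, 0.5, 3.1]
finger_gap: 0.0002
```

apply_moves:
  increments:
    - [[0, 0, 0, 0, 0.5, 0, -1], [0, 0, 0, 0, 0.5, 0, -1], [0, 0, 0, 0, 0.5, 0, -1], [0, 0, 0, 0, 0, 0, -1], [0, 0, 0, 0, 0, 0, -1]]

```text
time: 4.2
ee_pos: [0.5053, 0.0794, 0.0633]
tcp_rot: [-0.044, 0.044, 0.706, -0.706]
force: [-3.0, 2.1, 4.4]
finger_gap: -0.0
```

apply_moves:
  increments:
    - [[0, 0, 0, 0, 0.5, 0, -1], [0, 0, 0, 0, 0.5, 0, -1], [0, 0, 0, 0, 0.5, 0, -1], [0, 0, 0, 0, 0, 0, -1], [0, 0, 0, 0, 0, 0, -1]]

```text
time: 4.7
ee_pos: [0.5053, 0.0794, 0.0621]
tcp_rot: [-0.044, 0.044, 0.706, -0.706]
force: [-2.7, 2.1, 8.8]
finger_gap: -0.0001
```

apply_moves:
  increments:
    - [[0, 0, 0, 0, 0.5, 0, -1], [0, 0, 0, 0, 0.5, 0, -1], [0, 0, 0, 0, 0, 0, -1], [0, 0, 0, 0, 0, 0, -1], [0, 0, 0, 0, 0, 0, -1]]

```text
time: 5.2
ee_pos: [0.5052, 0.0794, 0.0612]
tcp_rot: [-0.044, 0.044, 0.706, -0.706]
force: [-3.9, 1.2, 9.2]
finger_gap: 0.0
```

apply_moves:
  increments:
    - [[0, 0, 0, 0, 0.5, 0, -1], [0, 0, 0, 0, 0, 0, -1], [0, 0, 0, 0, 0, 0, -1], [0, 0, 0, 0, 0, 0, -1], [0, 0, 0, 0, 0, 0, -1]]

```text
time: 5.7
ee_pos: [0.5052, 0.0794, 0.0607]
tcp_rot: [-0.044, 0.044, 0.706, -0.706]
force: [-3.9, 2.1, 9.1]
finger_gap: -0.0001
```

apply_moves:
  increments:
    - [[0, 0, 0, 0, 0.4, 0, -1], [0, 0, 0, 0, 0, 0, -1], [0, 0, 0, 0, 0, 0, -1], [0, 0, 0, 0, 0, 0, -1], [0, 0, 0, 0, 0, 0, -1]]

```text
time: 6.2
ee_pos: [0.5052, 0.0794, 0.0604]
tcp_rot: [-0.044, 0.044, 0.706, -0.706]
force: [-4.5, 2.2, 9.5]
finger_gap: 0.0001
```

apply_moves:
  increments:
    - [[0, 0, 0, 0, 0.5, 0, -1], [0, 0, 0, 0, 0, 0, -1], [0, 0, 0, 0, 0, 0, -1], [0, 0, 0, 0, 0, 0, -1], [0, 0, 0, 0, 0, 0, -1]]

```text
time: 6.7
ee_pos: [0.5052, 0.0794, 0.0599]
tcp_rot: [-0.044, 0.044, 0.706, -0.706]
force: [-4.1, 2.8, 10.0]
finger_gap: -0.0002
```

apply_moves:
  increments:
    - [[0, 0, 0, 0, 0.4, 0, -1], [0, 0, 0, 0, 0, 0, -1], [0, 0, 0, 0, 0, 0, -1], [0, 0, 0, 0, 0, 0, -1], [0, 0, 0, 0, 0, 0, -1]]

```text
time: 7.2
ee_pos: [0.5052, 0.0794, 0.0595]
tcp_rot: [-0.044, 0.044, 0.706, -0.706]
force: [-4.9, 1.4, 9.8]
finger_gap: -0.0002
```

apply_moves:
  increments:
    - [[0, 0, 0, 0, 0.5, 0, -1], [0, 0, 0, 0, 0, 0, -1], [0, 0, 0, 0, 0, 0, -1], [0, 0, 0, 0, 0, 0, -1], [0, 0, 0, 0, 0, 0, -1]]

```text
time: 7.7
ee_pos: [0.5051, 0.0794, 0.0591]
tcp_rot: [-0.044, 0.044, 0.706, -0.706]
force: [-5.0, 1.1, 11.5]
finger_gap: 0.0002
```

apply_moves:
  increments:
    - [[0, 0, 0, 0, 0.4, 0, -1], [0, 0, 0, 0, 0, 0, -1], [0, 0, 0, 0, 0, 0, -1], [0, 0, 0, 0, 0, 0, -1], [0, 0, 0, 0, 0, 0, -1]]

```text
time: 8.2
ee_pos: [0.5051, 0.0794, 0.0587]
tcp_rot: [-0.044, 0.044, 0.706, -0.706]
force: [-4.9, 2.0, 11.6]
finger_gap: 0.0
```

apply_moves:
  increments:
    - [[0, 0, 0, 0, 0.3, 0, -1], [0, 0, 0, 0, 0, 0, -1], [0, 0, 0, 0, 0, 0, -1], [0, 0, 0, 0, 0, 0, -1], [0, 0, 0, 0, 0, 0, -1]]

```text
time: 8.7
ee_pos: [0.5051, 0.0794, 0.0587]
tcp_rot: [-0.044, 0.044, 0.706, -0.706]
force: [-5.8, 1.4, 13.2]
finger_gap: 0.0001
```

apply_moves:
  increments:
    - [[0, 0, 0, 0, 0.3, 0, -1], [0, 0, 0, 0, 0, 0, -1], [0, 0, 0, 0, 0, 0, -1], [0, 0, 0, 0, 0, 0, -1], [0, 0, 0, 0, 0, 0, -1]]

```text
time: 9.2
ee_pos: [0.5052, 0.0794, 0.0586]
tcp_rot: [-0.044, 0.044, 0.706, -0.706]
force: [-5.3, 1.8, 14.8]
finger_gap: 0.0001
```

The force climbs while the position stalls, so this is the stop past the trip. I'll let up and get clear.

apply_moves:
  increments:
    - [[0, 0, 0, 0, -15, 0, -1], [0, 0, 0, 15, -40, 0, -1], [0, 0, 0, 20, -45, 0, -1], [0, 0, 0, 20, -45, 0, 0.6], [0, 0, 0, 0, -30, 0, 0.6]]

```text
time: 9.7
ee_pos: [0.4494, 0.0859, 0.2349]
tcp_rot: [0.043, -0.045, -0.706, 0.706]
force: [1.0, -0.3, -0.9]
finger_gap: 0.0279
```

Run:
```python
from h import *
print(c2w([0,0,0]))
goto([.4389,-.2432,.12],90-7.27)
```

```text
[0.5327 0.0758 0.    ]
t 9.7 pos [0.4494 0.0859 0.2349] case mm [-83.9  -0.5 234.9] F [ 1.  -0.3 -0.9] gap 0.0279
axes xyz cols
 [[-0.992  0.002 -0.124]
 [ 0.124 -0.    -0.992]
 [-0.002 -1.     0.   ]]
turn deg [-0.02  0.14 -0.1 ]
shift after turn mm [-31.2 114.9 327.8]
shift now mm [-30.2 115.1 327.9]
```

apply_moves:
  increments:
    - [[0, 0, 0, 0, 0, 40, 0.6], [0, 0, 0, -6, 0, 48, 0.6], [0, 0, 0, -6, 0, 48, 0.6], [0, 0, 0, -6, 0, 48, 0.6], [0, 0, 0, -6, 0, 48, 0.6]]

```text
time: 10.2
ee_pos: [0.4459, -0.1495, 0.2324]
tcp_rot: [0.044, -0.044, -0.705, 0.706]
force: [-0.0, 0.8, 0.2]
finger_gap: 0.0683
```

apply_moves:
  increments:
    - [[0, 0, 0, -6, 15, 48, 0.6], [0, 0, 0, 0, 30, 40, 0.6], [0, 0, 0, 0, 30, 7, 0.6], [0, 0, 0, 0, 30, 0, 0.6], [0, 0, 0, 0, 0, 0, 0.6]]

```text
time: 10.7
ee_pos: [0.4369, -0.2408, 0.1238]
tcp_rot: [-0.047, 0.042, 0.707, -0.704]
force: [-0.4, 1.4, 0.1]
finger_gap: 0.0684
```

Run:
```python
from h import *
goto([.4389,-.2432,.01],90-7.27)
snap('top','t2'); c=snap('side','s2'); 
p=px(c,[.4389,-.2432,.012])[0].astype(int); print(p)
i=c['image'][p[1]-60:p[1]+40,p[0]-70:p[0]+70,::-1]; cv2.imwrite('pics/s2z.png',cv2.resize(i,None,fx=5,fy=5,interpolation=cv2.INTER_CUBIC))
```

```text
t 10.7 pos [ 0.4369 -0.2408  0.1238] case mm [ -55.  -326.1  123.8] F [-0.4  1.4  0.1] gap 0.0684
axes xyz cols
 [[-0.992 -0.007 -0.126]
 [ 0.126  0.004 -0.992]
 [ 0.008 -1.    -0.003]]
turn deg [0.18 0.03 0.45]
shift after turn mm [ -2.3 113.8   2.2]
shift now mm [ -3.2 113.7   2.5]
[361 206]
```

View pics/t2.png

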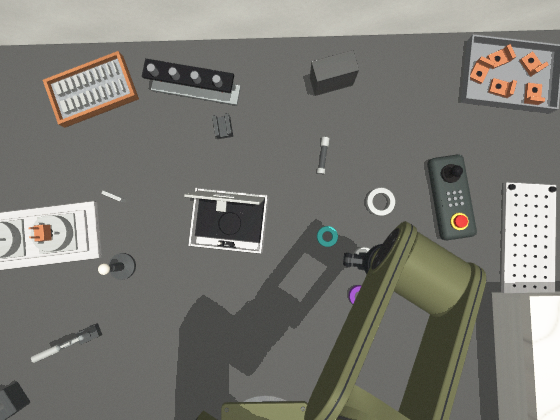

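View pics/s2.png

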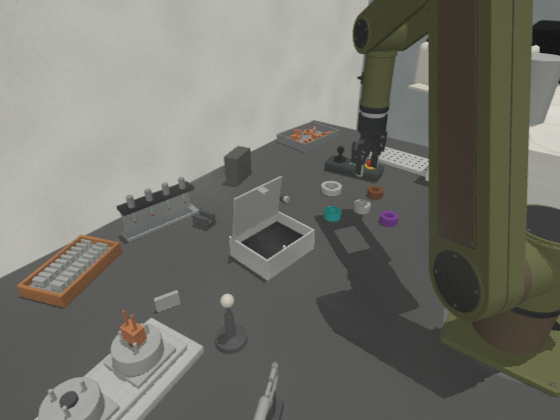

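View pics/s2z.png

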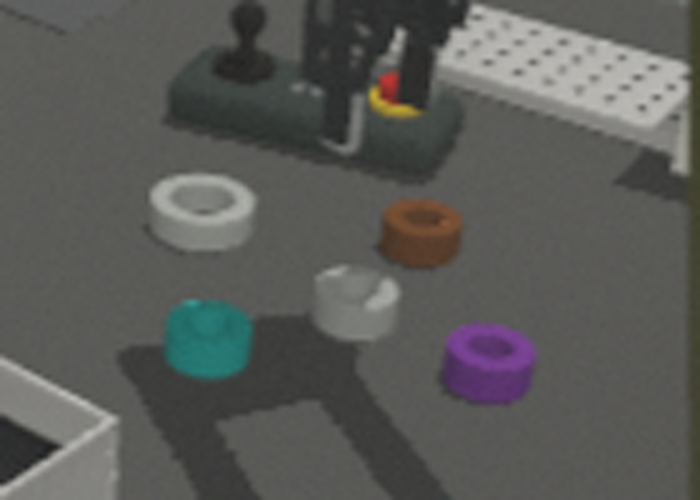

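Run:
```python
from h import *
c=dict(np.load('pics/t2.npz')); w=cloud(c)
print('pred',c2w([-.006,0,.02]),px(c,c2w([-.006,0,.02])),px(c,c2w([-.006,0,.028])))
V,U=np.indices(w.shape[:2])
L=(w-[CX,CY,0])@CR   # case coords
m=(np.abs(L[...,0]+.006)<.05)&(np.abs(L[...,1])<.06)&(w[...,2]<.04)
m1=(np.abs(L[...,1])<.06)&(np.abs(L[...,0])<.036)
print('insert z',np.nanpercentile(w[m1][:,2],[5,20,50,80]))
m2=m1&(w[...,2]<np.nanmedian(w[m1&(np.hypot(L[...,0]+.006,L[...,1])<.02)][:,2])+.004)&(np.hypot(L[...,0]+.006,L[...,1])<.034)
p=L[m2]; print(m2.sum(),p.mean(0),p.min(0),p.max(0),cv2.minEnclosingCircle((p[:,:2]*1000).astype(np.float32)))
cv2.imwrite('pics/t2z.png',cv2.resize(c['image'][180:260,180:275,::-1],None,fx=7,fy=7,interpolation=cv2.INTER_CUBIC))
# rim corners
mr=(np.abs(L[...,0])<.08)&(np.abs(L[...,1])<.1)&(np.abs(w[...,2]-.060)<.006)&(L[...,0]<.05)
r=L[mr]*1000; print('rim',np.percentile(r,[0,1,99,100],axis=0).round(1))
# top0 ring colours shape
```

```text
pred [0.52674823 0.07655927 0.02      ] [[229.58974717 223.23762068]] [[229.10217502 223.11488846]]
insert z [0.01797129 0.02165898 0.02687054 0.0293404 ]
366 [-0.00577975  0.00095983  0.0195435 ] [-0.03190401 -0.02547946  0.01437537] [0.02505276 0.032019   0.02345114] ((-4.918064117431641, 4.8732805252075195), 30.35430908203125)
rim [[-67.9 -85.2  54.4]
 [-67.8 -85.1  54.7]
 [ 46.1  84.8  63.4]
 [ 49.   85.5  64.3]]
```

View pics/t2z.png

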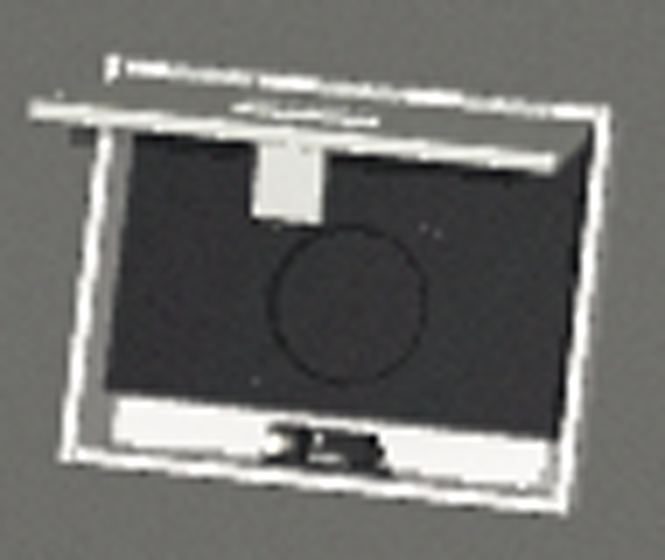

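apply_moves:
  increments:
    - [[0, 0, 0, -1, 30, 1, 0.6], [0, 0, 0, -1, 30, 1, 0.6], [0, 0, 0, 0, 25, 0, 0.6], [0, 0, 0, 0, 10, 0, 0.6], [0, 0, 0, 0, 0, 0, 0.6]]

```text
time: 11.3
ee_pos: [0.4422, -0.2435, 0.0328]
tcp_rot: [0.044, -0.044, -0.706, 0.706]
force: [-1.0, 0.5, 1.1]
finger_gap: 0.0683
```

Run:
```python
from h import *
goto([.4389,-.2432,.007],90-7.27)
```

```text
t 11.3 pos [ 0.4422 -0.2435  0.0328] case mm [ -49.4 -328.2   32.8] F [-1.   0.5  1.1] gap 0.0683
axes xyz cols
 [[-0.992 -0.    -0.124]
 [ 0.124 -0.    -0.992]
 [ 0.    -1.     0.   ]]
turn deg [-0.    0.16  0.01]
shift after turn mm [ 3.3 25.8  0.1]
shift now mm [ 3.3 25.8  0.1]
```

Run:
```python
from h import *
c=dict(np.load('pics/t2.npz')); w=cloud(c)
L=(w-[CX,CY,0])@CR*1000
for v in range(199,214,2):
    print(v,[tuple(np.round(L[v,u]).astype(int)) for u in range(213,230,2) if np.isfinite(L[v,u,0])])
# circle fit to dark pocket line
g=cv2.cvtColor(cv2.resize(c['image'],None,fx=8,fy=8,interpolation=cv2.INTER_CUBIC),cv2.COLOR_RGB2GRAY).astype(float)
pts=[]
cu,cv_=229.3,223.0
for a in np.radians(np.arange(0,360,5)):
    if np.sin(a)<-.8: continue
    best=min(((g[int(round((cv_+r*np.sin(a)+.5)*8-.5)),int(round((cu+r*np.cos(a)+.5)*8-.5))]),r) for r in np.arange(8.5,14,.125))
    pts.append((cu+best[1]*np.cos(a),cv_+best[1]*np.sin(a)))
pts=np.array(pts,np.float32); print(cv2.fitEllipse(pts))
```

```text
199 [(np.int64(37), np.int64(16), np.int64(177)), (np.int64(37), np.int64(12), np.int64(176)), (np.int64(38), np.int64(8), np.int64(176)), (np.int64(38), np.int64(4), np.int64(178)), (np.int64(38), np.int64(0), np.int64(175)), (np.int64(39), np.int64(-4), np.int64(173)), (np.int64(39), np.int64(-8), np.int64(175)), (np.int64(40), np.int64(-12), np.int64(177)), (np.int64(40), np.int64(-16), np.int64(176))]
201 [(np.int64(43), np.int64(46), np.int64(24)), (np.int64(43), np.int64(41), np.int64(25)), (np.int64(34), np.int64(8), np.int64(172)), (np.int64(34), np.int64(4), np.int64(172)), (np.int64(34), np.int64(0), np.int64(173)), (np.int64(35), np.int64(-4), np.int64(175)), (np.int64(35), np.int64(-8), np.int64(173)), (np.int64(36), np.int64(-13), np.int64(175)), (np.int64(36), np.int64(-17), np.int64(176))]
203 [(np.int64(38), np.int64(44), np.int64(28)), (np.int64(38), np.int64(39), np.int64(28)), (np.int64(30), np.int64(8), np.int64(173)), (np.int64(30), np.int64(4), np.int64(172)), (np.int64(30), np.int64(0), np.int64(172)), (np.int64(31), np.int64(-5), np.int64(173)), (np.int64(31),
[... 1528 characters left out ...]
t64(-2), np.int64(171)), (np.int64(15), np.int64(-5), np.int64(167)), (np.int64(15), np.int64(-10), np.int64(172)), (np.int64(22), np.int64(9), np.int64(25)), (np.int64(23), np.int64(4), np.int64(27))]
213 [(np.int64(14), np.int64(41), np.int64(29)), (np.int64(15), np.int64(37), np.int64(28)), (np.int64(15), np.int64(31), np.int64(30)), (np.int64(15), np.int64(27), np.int64(29)), (np.int64(16), np.int64(23), np.int64(25)), (np.int64(16), np.int64(17), np.int64(32)), (np.int64(17), np.int64(13), np.int64(23)), (np.int64(18), np.int64(9), np.int64(18)), (np.int64(18), np.int64(4), np.int64(21))]
((229.3433380126953, 223.07005310058594), (21.707656860351562, 22.13120460510254), 23.617431640625)
```

apply_moves:
  increments:
    - [[0, 0, 0, 2, 10, 0, 0.6], [0, 0, 0, 1, 8, 0, 0.6], [0, 0, 0, 0, 5, 0, 0.6], [0, 0, 0, 0, 2, 0, 0.6], [0, 0, 0, 0, 0, 0, 0.6]]

```text
time: 11.8
ee_pos: [0.4387, -0.2433, 0.0075]
tcp_rot: [-0.044, 0.044, 0.706, -0.706]
force: [-0.3, -0.7, 0.1]
finger_gap: 0.0687
```

Run:
```python
from h import *
goto([.4389,-.2432,.007],90-7.27)
```

```text
t 11.8 pos [ 0.4387 -0.2433  0.0075] case mm [ -52.9 -328.4    7.5] F [-0.3 -0.7  0.1] gap 0.0687
axes xyz cols
 [[-0.992 -0.    -0.125]
 [ 0.125  0.    -0.992]
 [ 0.    -1.    -0.   ]]
turn deg [0.01 0.11 0.02]
shift after turn mm [-0.2  0.5 -0.1]
shift now mm [-0.2  0.5 -0.1]
```

apply_moves:
  increments:
    - [[0, 0, 0, 0, 0, 0, 0.0], [0, 0, 0, 0, 0, 0, -0.2], [0, 0, 0, 0, 0, 0, -0.2], [0, 0, 0, 0, 0, 0, -0.2], [0, 0, 0, 0, 0, 0, -0.2]]
  force: 60

```text
time: 12.3
ee_pos: [0.439, -0.2436, 0.0085]
tcp_rot: [0.044, -0.045, -0.705, 0.706]
force: [-1.5, -0.3, 5.5]
finger_gap: 0.0479
```

Run:
```python
from h import *
o=obs()
c=snap('side','s3'); 
p=px(c,[.4389,-.2432,.012])[0].astype(int)
i=c['image'][p[1]-60:p[1]+40,p[0]-70:p[0]+70,::-1]; cv2.imwrite('pics/s3z.png',cv2.resize(i,None,fx=5,fy=5,interpolation=cv2.INTER_CUBIC))
```

```text
time 12.3
q [-5.9070e-01  4.8870e-01  1.9230e+00 -2.0000e-04  7.2870e-01  1.1054e+00]
qvel [ 0.0001 -0.0007  0.0009 -0.0002  0.0009  0.0004]
effort [  0.3419 -42.4001 -12.847    0.1011  -0.4046  -0.0707]
ee_pos [ 0.439  -0.2436  0.0085]
tcp_rot [ 0.0439 -0.0445 -0.7055  0.706 ]
force [-1.5424 -0.3216  5.4898]
ft_torque [ 0.0493  0.2245 -0.1132]
finger_gap 0.0479
```

View pics/s3z.png

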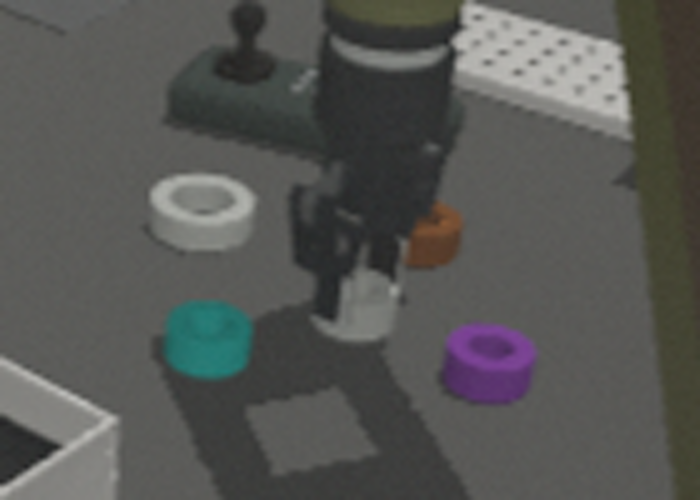

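apply_moves:
  increments:
    - [[0, 0, 0, 0, -3, 0, -0.2], [0, 0, 0, 0, -10, 0, -0.2], [0, 0, 0, 0, -30, 0, -0.2], [0, 0, 0, 0, -40, 0, -0.2], [0, 0, 0, 0, -40, 0, -0.2]]

```text
time: 12.85
ee_pos: [0.4379, -0.2427, 0.1318]
tcp_rot: [-0.045, 0.043, 0.706, -0.705]
force: [1.5, 0.3, -3.4]
finger_gap: 0.0481
```

Run:
```python
from h import *
goto(c2w([-.006,-.0003,.12]),90-7.27)
```

```text
t 12.85 pos [ 0.4379 -0.2427  0.1318] case mm [ -53.7 -327.9  131.8] F [ 1.5  0.3 -3.4] gap 0.0481
axes xyz cols
 [[-0.992 -0.002 -0.125]
 [ 0.125  0.001 -0.992]
 [ 0.002 -1.    -0.001]]
turn deg [0.06 0.11 0.11]
shift after turn mm [ -47.7   11.8 -327.6]
shift now mm [ -48.4   12.  -327.5]
```

apply_moves:
  increments:
    - [[0, 0, 0, -6, 0, -25, -0.2], [0, 0, 0, -6, 0, -40, -0.2], [0, 0, 0, -6, 0, -40, -0.2], [0, 0, 0, -6, 0, -40, -0.2], [0, 0, 0, -6, 0, -40, -0.2]]

```text
time: 13.35
ee_pos: [0.4914, -0.062, 0.1312]
tcp_rot: [-0.044, 0.044, 0.706, -0.706]
force: [-0.2, -0.2, -3.6]
finger_gap: 0.0478
```

apply_moves:
  increments:
    - [[0, 0, 0, -6, 0, -40, -0.2], [0, 0, 0, -6, 0, -40, -0.2], [0, 0, 0, -6, 0, -35, -0.2], [0, 0, 0, 0, 0, -25, -0.2], [0, 0, 0, 0, 0, 0, -0.2]]

```text
time: 13.85
ee_pos: [0.5271, 0.0764, 0.131]
tcp_rot: [-0.043, 0.043, 0.706, -0.705]
force: [-0.4, -0.7, -3.7]
finger_gap: 0.0479
```

Run:
```python
from h import *
c=snap('side','s4'); snap('top','t4')
goto(c2w([-.006,-.0003,.032]),90-7.27)
print(px(c,c2w([0,0,.05])))
i=c['image'][120:300,190:370,::-1]; cv2.imwrite('pics/s4z.png',cv2.resize(i,None,fx=3.3,fy=3.3,interpolation=cv2.INTER_CUBIC))
```

```text
t 13.95 pos [0.5263 0.0735 0.1307] case mm [ -6.1  -3.1 130.7] F [ 0.8 -0.6 -3.1] gap 0.0478
axes xyz cols
 [[-0.992 -0.001 -0.123]
 [ 0.123 -0.001 -0.992]
 [ 0.001 -1.     0.001]]
turn deg [-0.04  0.22  0.05]
shift after turn mm [-0.1 98.7 -2.8]
shift now mm [-0.1 98.7 -2.8]
[[272.09868545 236.14126233]]
```

View pics/s4z.png

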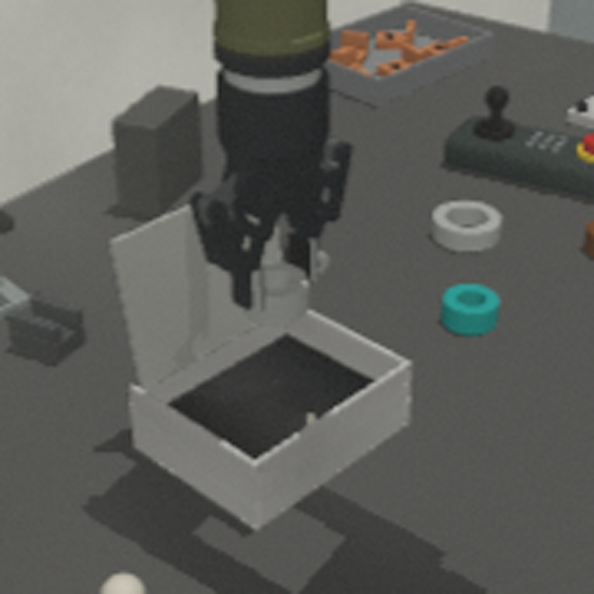

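View pics/t4.png

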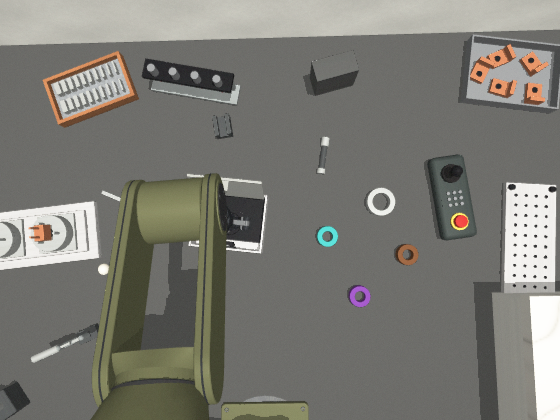

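apply_moves:
  increments:
    - [[0, 0, 0, 0, 15, -1.5, -0.2], [0, 0, 0, 0, 25, -1.3, -0.2], [0, 0, 0, 0, 25, 0, -0.2], [0, 0, 0, 0, 15, 0, -0.2], [0, 0, 0, 0, 5, 0, -0.2]]

```text
time: 14.45
ee_pos: [0.5254, 0.0745, 0.0441]
tcp_rot: [0.046, -0.043, -0.705, 0.706]
force: [-0.2, -0.1, -2.7]
finger_gap: 0.0477
```

apply_moves:
  increments:
    - [[0, 0, 0, 0, 0, 0, -0.2], [0, 0, 0, 0, 0, 0, -0.2], [0, 0, 0, 0, 0, 0, -0.2], [0, 0, 0, 0, 0, 0, -0.2], [0, 0, 0, 0, 0, 0, -0.2]]

```text
time: 14.95
ee_pos: [0.5277, 0.076, 0.0463]
tcp_rot: [-0.044, 0.045, 0.706, -0.706]
force: [-0.9, 0.6, -3.1]
finger_gap: 0.0479
```

Run:
```python
from h import *
goto(c2w([-.006,-.0003,.036]),90-7.27)
```

```text
t 14.95 pos [0.5277 0.076  0.0463] case mm [-5.  -0.4 46.3] F [-0.9  0.6 -3.1] gap 0.0479
axes xyz cols
 [[-0.992  0.001 -0.125]
 [ 0.125  0.    -0.992]
 [-0.001 -1.    -0.   ]]
turn deg [ 0.01  0.12 -0.07]
shift after turn mm [ 1.  10.3 -0.1]
shift now mm [ 1.  10.3 -0.1]
```

apply_moves:
  increments:
    - [[0, 0, 0, 1, 2, 0, -0.2], [0, 0, 0, 0, 2, 0, -0.2], [0, 0, 0, 0, 2, 0, -0.2], [0, 0, 0, 0, 2, 0, -0.2], [0, 0, 0, 0, 1, 0, -0.2]]

```text
time: 15.45
ee_pos: [0.5261, 0.0761, 0.0363]
tcp_rot: [0.044, -0.044, -0.706, 0.706]
force: [0.9, 0.2, -3.0]
finger_gap: 0.0474
```

apply_moves:
  increments:
    - [[0, 0, 0, 0, 0.7, 0, -0.2], [0, 0, 0, 0, 0.7, 0, -0.2], [0, 0, 0, 0, 0.6, 0, -0.2], [0, 0, 0, 0, 0, 0, -0.2], [0, 0, 0, 0, 0, 0, -0.2]]

```text
time: 15.95
ee_pos: [0.5263, 0.0761, 0.0347]
tcp_rot: [-0.044, 0.044, 0.706, -0.706]
force: [0.6, 0.3, -2.8]
finger_gap: 0.0478
```

apply_moves:
  increments:
    - [[0, 0, 0, 0, 0.7, 0, -0.2], [0, 0, 0, 0, 0.7, 0, -0.2], [0, 0, 0, 0, 0.6, 0, -0.2], [0, 0, 0, 0, 0, 0, -0.2], [0, 0, 0, 0, 0, 0, -0.2]]

```text
time: 16.45
ee_pos: [0.5262, 0.0761, 0.0326]
tcp_rot: [0.044, -0.044, -0.706, 0.706]
force: [0.3, -0.1, -3.0]
finger_gap: 0.0477
```

apply_moves:
  increments:
    - [[0, 0, 0, 0, 0.7, 0, -0.2], [0, 0, 0, 0, 0.7, 0, -0.2], [0, 0, 0, 0, 0.6, 0, -0.2], [0, 0, 0, 0, 0, 0, -0.2], [0, 0, 0, 0, 0, 0, -0.2]]

```text
time: 16.95
ee_pos: [0.5263, 0.0761, 0.0306]
tcp_rot: [-0.044, 0.044, 0.706, -0.706]
force: [1.1, 0.2, -2.5]
finger_gap: 0.0477
```

Going in without contact. Continuing to the floor.

apply_moves:
  increments:
    - [[0, 0, 0, 0, 0.5, 0, -0.2], [0, 0, 0, 0, 0.5, 0, -0.2], [0, 0, 0, 0, 0.5, 0, -0.2], [0, 0, 0, 0, 0, 0, -0.2], [0, 0, 0, 0, 0, 0, -0.2]]

```text
time: 17.45
ee_pos: [0.5263, 0.0761, 0.0291]
tcp_rot: [0.044, -0.044, -0.706, 0.706]
force: [-0.0, -0.2, -2.6]
finger_gap: 0.0476
```

apply_moves:
  increments:
    - [[0, 0, 0, 0, 0.4, 0, -0.2], [0, 0, 0, 0, 0.4, 0, -0.2], [0, 0, 0, 0, 0, 0, -0.2], [0, 0, 0, 0, 0, 0, -0.2], [0, 0, 0, 0, 0, 0, -0.2]]

```text
time: 17.95
ee_pos: [0.5263, 0.0761, 0.0286]
tcp_rot: [-0.044, 0.044, 0.706, -0.706]
force: [-0.9, 0.5, 1.5]
finger_gap: 0.0477
```

apply_moves:
  increments:
    - [[0, 0, 0, 0, 0.3, 0, -0.2], [0, 0, 0, 0, 0, 0, 0.1], [0, 0, 0, 0, 0, 0, 0.4], [0, 0, 0, 0, 0, 0, 0.5], [0, 0, 0, 0, 0, 0, 0.5]]

```text
time: 18.45
ee_pos: [0.5265, 0.0761, 0.028]
tcp_rot: [-0.044, 0.044, 0.706, -0.706]
force: [-0.1, -0.2, 0.1]
finger_gap: 0.0644
```

apply_moves:
  increments:
    - [[0, 0, 0, 0, -10, 0, 0.5], [0, 0, 0, 0, -30, 0, 0.5], [0, 0, 0, 0, -45, 0, 0.5], [0, 0, 0, 0, -45, 0, 0.5], [0, 0, 0, 0, -45, 0, -0.5]]

```text
time: 18.95
ee_pos: [0.5259, 0.0761, 0.2054]
tcp_rot: [-0.044, 0.044, 0.706, -0.706]
force: [1.0, 0.2, 0.1]
finger_gap: 0.0508
```

apply_moves:
  increments:
    - [[0, 0, 0, 0, -45, -45, -1], [0, 0, 0, 0, -30, -45, -1], [0, 0, 0, 0, 0, -45, -1], [0, 0, 0, 0, 0, 0, -1], [0, 0, 0, 0, 0, 0, -1]]

```text
time: 19.45
ee_pos: [0.541, 0.1978, 0.2664]
tcp_rot: [0.043, -0.043, -0.706, 0.706]
force: [0.2, -1.2, -0.0]
finger_gap: -0.0002
```

Run:
```python
from h import *
c=snap('side','s5'); t=snap('top','t5')
goto(c2w([.110,.0,.25]),90-7.27)
i=c['image'][120:300,190:370,::-1]; cv2.imwrite('pics/s5z.png',cv2.resize(i,None,fx=3.3,fy=3.3,interpolation=cv2.INTER_CUBIC))
```

```text
t 19.55 pos [0.5407 0.1962 0.2658] case mm [ -7.3 120.4 265.8] F [-0.3 -0.8 -0.3] gap 0.0003
axes xyz cols
 [[-0.992 -0.001 -0.125]
 [ 0.125 -0.001 -0.992]
 [ 0.001 -1.     0.001]]
turn deg [-0.07  0.1   0.07]
shift after turn mm [-117.3   15.8  120.4]
shift now mm [-117.1   15.8  120.6]
```

View pics/s5z.png

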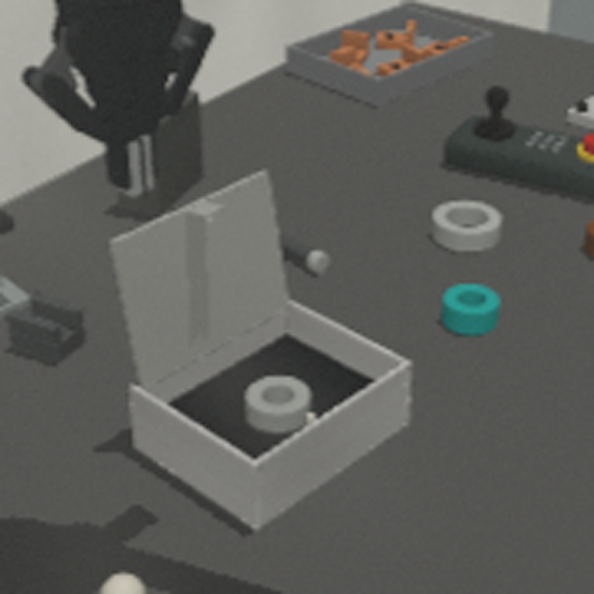

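View pics/t5.png

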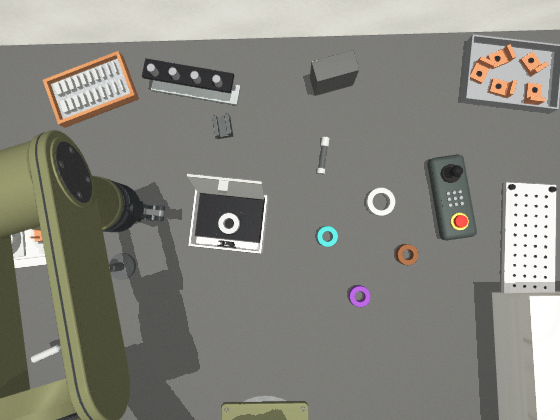

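Run:
```python
from h import *
c=dict(np.load('pics/t5.npz')); w=cloud(c); L=(w-[CX,CY,0])@CR*1000
m=(np.hypot(L[...,0]+6,L[...,1])<28)&(L[...,2]>34)&(L[...,2]<60)
p=L[m]; print(len(p),np.median(p[:,2]),cv2.minEnclosingCircle(p[:,:2].astype(np.float32)))
A=np.c_[p[:,:2]-p[:,:2].mean(0),np.ones(len(p))]; print('plane',np.linalg.lstsq(A,p[:,2],rcond=None)[0])
m=(L[...,2]>110)&(L[...,2]<200)&(abs(L[...,1])<75)&(abs(L[...,0]-60)<40)
p=L[m]; print('lid',len(p),np.percentile(p,[1,50,99],axis=0).round(1))
```

```text
273 43.38897536244369 ((-5.887119293212891, -0.03508820757269859), 25.05423927307129)
plane [-1.94902462e-03  1.63297714e-02  4.30835026e+01]
lid 827 [[ 58.3 -73.1 111. ]
 [ 74.3  -3.3 162.6]
 [ 84.   72.9 178.9]]
```

apply_moves:
  increments:
    - [[0, 0, 0, -40, 0, 0, -1], [0, 0, 0, -40, 0, 0, -1], [0, 0, 0, -40, 0, 30, -1], [0, 0, 0, 0, 0, 45, -1], [0, 0, 0, 0, 0, 45, -1]]

```text
time: 20.05
ee_pos: [0.6458, 0.0599, 0.2644]
tcp_rot: [0.046, -0.044, -0.705, 0.706]
force: [-0.1, 0.6, -0.7]
finger_gap: -0.0
```

apply_moves:
  increments:
    - [[0, 0, 0, 0, 0, 0, -1], [0, 0, 0, 0, 0, 0, -1], [0, 0, 0, 0, 0, 0, -1], [0, 0, 0, 0, 0, 0, -1], [0, 0, 0, 0, 0, 0, -1]]

```text
time: 20.55
ee_pos: [0.6455, 0.0642, 0.2662]
tcp_rot: [-0.044, 0.044, 0.706, -0.706]
force: [-0.1, 0.2, -0.4]
finger_gap: -0.0002
```

Run:
```python
from h import *
goto(c2w([.112,.0,.152]),90-7.27)
for th in range(105,-1,-5):
    a=np.radians(th); print(th, np.round([60-99*np.cos(a)+6*np.sin(a)+11, 57+99*np.sin(a)+6*np.cos(a)],1))
```

```text
t 20.55 pos [0.6455 0.0642 0.2662] case mm [113.4   2.8 266.2] F [-0.1  0.2 -0.4] gap -0.0002
axes xyz cols
 [[-0.992  0.    -0.123]
 [ 0.123  0.    -0.992]
 [-0.    -1.    -0.   ]]
turn deg [ 0.01  0.2  -0.  ]
shift after turn mm [  1.4 114.2   2.8]
shift now mm [  1.4 114.2   2.8]
105 [102.4 151.1]
100 [ 94.1 153.5]
95 [ 85.6 155.1]
90 [ 77. 156.]
85 [ 68.3 156.1]
80 [ 59.7 155.5]
75 [ 51.2 154.2]
70 [ 42.8 152.1]
65 [ 34.6 149.3]
60 [ 26.7 145.7]
55 [ 19.1 141.5]
50 [ 12.  136.7]
45 [  5.2 131.2]
40 [ -1.  125.2]
35 [ -6.7 118.7]
30 [-11.7 111.7]
25 [-16.2 104.3]
20 [-20.   96.5]
15 [-23.1  88.4]
10 [-25.5  80.1]
5 [-27.1  71.6]
0 [-28.  63.]
```

apply_moves:
  increments:
    - [[0, 0, 0, 0, 25, 1.5, -1], [0, 0, 0, 0, 40, 1.3, -1], [0, 0, 0, 0, 35, 0, -1], [0, 0, 0, 0, 12, 0, -1], [0, 0, 0, 0, 0, 0, -1]]

```text
time: 21.05
ee_pos: [0.6437, 0.061, 0.152]
tcp_rot: [0.045, -0.042, -0.706, 0.706]
force: [-0.3, -0.4, 0.7]
finger_gap: 0.0
```

apply_moves:
  increments:
    - [[0, 0, 0, 3, 0, 0, -1], [0, 0, 0, 4, 0, 0, -1], [0, 0, 0, 4, 0, 0, -1], [0, 0, 0, 4, 0, 0, -1], [0, 0, 0, 4, 0, 0, -1]]

```text
time: 21.55
ee_pos: [0.6267, 0.0627, 0.1552]
tcp_rot: [-0.043, 0.045, 0.706, -0.706]
force: [1.8, -0.7, 0.7]
finger_gap: -0.0001
```

Run:
```python
from h import *
goto(c2w([.085,.0,.155]))
snap('side','s6')
```

```text
t 21.55 pos [0.6267 0.0627 0.1552] case mm [ 94.9  -1.1 155.2] F [ 1.8 -0.7  0.7] gap -0.0001
axes xyz cols
 [[-0.992  0.002 -0.125]
 [ 0.125  0.    -0.992]
 [-0.002 -1.    -0.   ]]
shift now mm [ 9.9  0.2 -1.2]
```

View pics/s6.png

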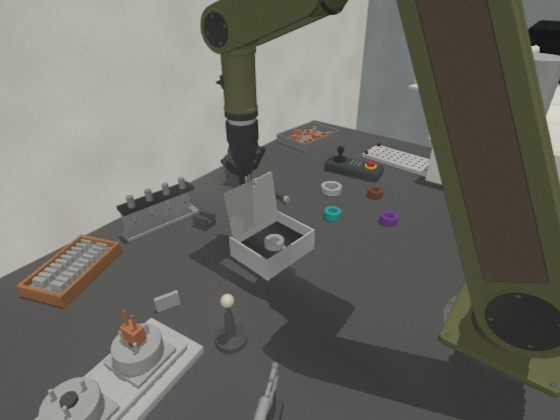

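The finger is behind the lid, touching it at px (248,180). Sweeping it down along the arc now.

apply_moves:
  increments:
    - [[0, 0, 0, 4, 0, 0, -1], [0, 0, 0, 4, 0, 0, -1], [0, 0, 0, 4, 0, 0, -1], [0, 0, 0, 4, 0, 0, -1], [0, 0, 0, 4, 0, 0, -1]]

```text
time: 22.1
ee_pos: [0.6078, 0.065, 0.1556]
tcp_rot: [-0.043, 0.045, 0.706, -0.706]
force: [1.1, -0.3, 6.9]
finger_gap: 0.0002
```

apply_moves:
  increments:
    - [[0, 0, 0, 5, 0, 0, -1], [0, 0, 0, 5, 0, 0, -1], [0, 0, 0, 5, 0.5, 0, -1], [0, 0, 0, 5, 0.5, 0, -1], [0, 0, 0, 5, 1, 0, -1]]

```text
time: 22.6
ee_pos: [0.5821, 0.0683, 0.1533]
tcp_rot: [-0.043, 0.045, 0.706, -0.706]
force: [0.1, -0.3, 5.8]
finger_gap: 0.0
```

Run:
```python
from h import *
goto(c2w([.0428,.0,.152]))
```

```text
t 22.6 pos [0.5821 0.0683 0.1533] case mm [ 50.   -1.2 153.3] F [ 0.1 -0.3  5.8] gap 0.0
axes xyz cols
 [[-0.992  0.002 -0.125]
 [ 0.125  0.    -0.992]
 [-0.002 -1.    -0.   ]]
shift now mm [ 7.2  1.3 -1.2]
```

Run:
```python
from h import *
c=snap('side','s7')
o=status.get_obs(); print(o['force'],o['ft_torque'])
i=c['image'][120:300,190:370,::-1]; cv2.imwrite('pics/s7z.png',cv2.resize(i,None,fx=3.3,fy=3.3,interpolation=cv2.INTER_CUBIC))
```

```text
[-0.73338762 -0.86218608  4.13703793] [ 0.0602005  -0.01829723  0.00649872]
```

View pics/s7z.png

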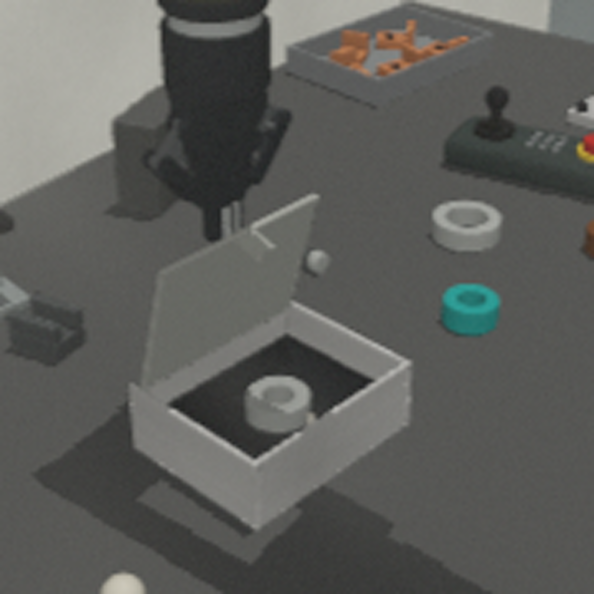

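apply_moves:
  increments:
    - [[0, 0, 0, 4.2, 1, 0, -1], [0, 0, 0, 4.2, 1.2, 0, -1], [0, 0, 0, 4.1, 1.4, 0, -1], [0, 0, 0, 4.1, 1.5, 0, -1], [0, 0, 0, 4, 1.7, 0, -1]]

```text
time: 23.15
ee_pos: [0.5608, 0.0709, 0.1449]
tcp_rot: [-0.044, 0.044, 0.706, -0.706]
force: [1.9, -0.8, 1.6]
finger_gap: 0.0001
```

apply_moves:
  increments:
    - [[0, 0, 0, 4, 1.9, 0, -1], [0, 0, 0, 3.8, 2.1, 0, -1], [0, 0, 0, 3.8, 2.1, 0, -1], [0, 0, 0, 3.6, 2.4, 0, -1], [0, 0, 0, 3.6, 2.4, 0, -1]]

```text
time: 23.65
ee_pos: [0.5425, 0.0731, 0.1342]
tcp_rot: [0.044, -0.044, -0.706, 0.706]
force: [2.7, -0.7, -0.3]
finger_gap: 0.0
```

Run:
```python
from h import *
goto(c2w([.012,.0,.1367]))
```

```text
t 23.65 pos [0.5425 0.0731 0.1342] case mm [ 10.   -1.4 134.2] F [ 2.7 -0.7 -0.3] gap 0.0
axes xyz cols
 [[-0.992  0.    -0.125]
 [ 0.125 -0.    -0.992]
 [-0.    -1.     0.   ]]
shift now mm [-2.  -2.5 -1.4]
```

apply_moves:
  increments:
    - [[0, 0, 0, 3.4, 2.7, 0, -1], [0, 0, 0, 3.3, 2.8, 0, -1], [0, 0, 0, 3.1, 3, 0, -1], [0, 0, 0, 3, 3.1, 0, -1], [0, 0, 0, 2.8, 3.2, 0, -1]]

```text
time: 24.15
ee_pos: [0.527, 0.0751, 0.1195]
tcp_rot: [0.044, -0.044, -0.706, 0.706]
force: [2.2, -0.6, 1.1]
finger_gap: 0.0001
```

apply_moves:
  increments:
    - [[0, 0, 0, 2.7, 3.3, 0, -1], [0, 0, 0, 2.5, 3.5, 0, -1], [0, 0, 0, 2.4, 3.5, 0, -1], [0, 0, 0, 2.2, 3.7, 0, -1], [0, 0, 0, 2.1, 3.7, 0, -1]]

```text
time: 24.65
ee_pos: [0.5152, 0.0766, 0.1017]
tcp_rot: [-0.044, 0.044, 0.706, -0.706]
force: [2.6, -0.9, 1.5]
finger_gap: -0.0001
```

Run:
```python
from h import *
goto(c2w([-.0162,.0,.1043]))
```

```text
t 24.65 pos [0.5152 0.0766 0.1017] case mm [-17.4  -1.4 101.7] F [ 2.6 -0.9  1.5] gap -0.0001
axes xyz cols
 [[-0.992  0.    -0.125]
 [ 0.125  0.    -0.992]
 [-0.    -1.    -0.   ]]
shift now mm [-1.2 -2.6 -1.4]
```

apply_moves:
  increments:
    - [[0, 0, 0, 2, 4, 0, -1], [0, 0, 0, 1.7, 4, 0, -1], [0, 0, 0, 1.5, 4, 0, -1], [0, 0, 0, 1.3, 4, 0, -1], [0, 0, 0, 1.1, 4, 0, -1]]

```text
time: 25.15
ee_pos: [0.5076, 0.0776, 0.0816]
tcp_rot: [-0.044, 0.044, 0.706, -0.706]
force: [2.3, -0.3, 2.3]
finger_gap: 0.0001
```

apply_moves:
  increments:
    - [[0, 0, 0, 0.8, 3, 0, -1], [0, 0, 0, 0.6, 3, 0, -1], [0, 0, 0, 0.5, 2, 0, -1], [0, 0, 0, 0.3, 2, 0, -1], [0, 0, 0, 0.2, 1, 0, -1]]

```text
time: 25.65
ee_pos: [0.5052, 0.0779, 0.0707]
tcp_rot: [-0.044, 0.044, 0.706, -0.706]
force: [0.7, -1.0, 1.8]
finger_gap: 0.0
```

Run:
```python
from h import *
goto(c2w([-.028,.0,.0586]))
```

```text
t 25.65 pos [0.5052 0.0779 0.0707] case mm [-27.5  -1.4  70.7] F [ 0.7 -1.   1.8] gap 0.0
axes xyz cols
 [[-0.992 -0.    -0.125]
 [ 0.125  0.    -0.992]
 [ 0.    -1.     0.   ]]
shift now mm [ 0.5 12.1 -1.4]
```

Now down, feeling for the latch.

apply_moves:
  increments:
    - [[0, 0, 0, 0.3, 1, 0, -1], [0, 0, 0, 0, 1, 0, -1], [0, 0, 0, 0, 1, 0, -1], [0, 0, 0, 0, 1, 0, -1], [0, 0, 0, 0, 1, 0, -1]]

```text
time: 26.15
ee_pos: [0.5048, 0.0779, 0.0659]
tcp_rot: [-0.044, 0.044, 0.706, -0.706]
force: [1.1, 0.9, 4.1]
finger_gap: 0.0004
```

apply_moves:
  increments:
    - [[0, 0, 0, 0, 0.5, 0, -1], [0, 0, 0, 0, 0.5, 0, -1], [0, 0, 0, 0, 0.5, 0, -1], [0, 0, 0, 0, 0, 0, -1], [0, 0, 0, 0, 0, 0, -1]]

```text
time: 26.65
ee_pos: [0.5046, 0.0779, 0.0646]
tcp_rot: [-0.044, 0.044, 0.706, -0.706]
force: [-0.3, 0.2, 5.0]
finger_gap: 0.0
```

apply_moves:
  increments:
    - [[0, 0, 0, 0, 0.5, 0, -1], [0, 0, 0, 0, 0.5, 0, -1], [0, 0, 0, 0, 0.5, 0, -1], [0, 0, 0, 0, 0, 0, -1], [0, 0, 0, 0, 0, 0, -1]]

```text
time: 27.15
ee_pos: [0.5046, 0.0779, 0.0632]
tcp_rot: [-0.044, 0.044, 0.706, -0.706]
force: [-0.5, -0.1, 7.6]
finger_gap: -0.0002
```

apply_moves:
  increments:
    - [[0, 0, 0, 0, 0.5, 0, -1], [0, 0, 0, 0, 0.5, 0, -1], [0, 0, 0, 0, 0.5, 0, -1], [0, 0, 0, 0, 0, 0, -1], [0, 0, 0, 0, 0, 0, -1]]

```text
time: 27.65
ee_pos: [0.5045, 0.078, 0.062]
tcp_rot: [-0.044, 0.044, 0.706, -0.706]
force: [-1.3, -0.4, 9.8]
finger_gap: -0.0
```

apply_moves:
  increments:
    - [[0, 0, 0, 0, 0.5, 0, -1], [0, 0, 0, 0, 0.5, 0, -1], [0, 0, 0, 0, 0, 0, -1], [0, 0, 0, 0, 0, 0, -1], [0, 0, 0, 0, 0, 0, -1]]

```text
time: 28.15
ee_pos: [0.5044, 0.078, 0.0609]
tcp_rot: [-0.044, 0.044, 0.706, -0.706]
force: [-1.1, 0.8, 8.8]
finger_gap: -0.0
```

apply_moves:
  increments:
    - [[0, 0, 0, 0, 0.5, 0, -1], [0, 0, 0, 0, 0, 0, -1], [0, 0, 0, 0, 0, 0, -1], [0, 0, 0, 0, 0, 0, -1], [0, 0, 0, 0, 0, 0, -1]]

```text
time: 28.65
ee_pos: [0.5044, 0.078, 0.0604]
tcp_rot: [-0.044, 0.044, 0.706, -0.706]
force: [-1.2, -0.7, 8.7]
finger_gap: 0.0002
```

apply_moves:
  increments:
    - [[0, 0, 0, 0, 0.5, 0, -1], [0, 0, 0, 0, 0, 0, -1], [0, 0, 0, 0, 0.5, 0, -1], [0, 0, 0, 0, 0, 0, -1], [0, 0, 0, 0, 0, 0, -1]]

```text
time: 29.15
ee_pos: [0.5044, 0.078, 0.0595]
tcp_rot: [-0.044, 0.044, 0.706, -0.706]
force: [-1.1, -0.0, 10.9]
finger_gap: -0.0
```

apply_moves:
  increments:
    - [[0, 0, 0, 0, 0.4, 0, -1], [0, 0, 0, 0, 0, 0, -1], [0, 0, 0, 0, 0, 0, -1], [0, 0, 0, 0, 0, 0, -1], [0, 0, 0, 0, 0, 0, -1]]

```text
time: 29.65
ee_pos: [0.5044, 0.078, 0.0592]
tcp_rot: [-0.044, 0.044, 0.706, -0.706]
force: [-1.6, 0.1, 10.1]
finger_gap: 0.0003
```

apply_moves:
  increments:
    - [[0, 0, 0, 0, 0.3, 0, -1], [0, 0, 0, 0, 0, 0, -1], [0, 0, 0, 0, 0, 0, -1], [0, 0, 0, 0, 0, 0, -1], [0, 0, 0, 0, 0, 0, -1]]

```text
time: 30.15
ee_pos: [0.5044, 0.078, 0.0589]
tcp_rot: [-0.044, 0.044, 0.706, -0.706]
force: [-1.5, -0.2, 10.5]
finger_gap: 0.0
```

apply_moves:
  increments:
    - [[0, 0, 0, 0, 0.3, 0, -1], [0, 0, 0, 0, 0, 0, -1], [0, 0, 0, 0, 0, 0, -1], [0, 0, 0, 0, 0, 0, -1], [0, 0, 0, 0, 0, 0, -1]]

```text
time: 30.65
ee_pos: [0.5044, 0.078, 0.0587]
tcp_rot: [-0.044, 0.044, 0.706, -0.706]
force: [-1.2, 0.2, 12.0]
finger_gap: -0.0001
```

apply_moves:
  increments:
    - [[0, 0, 0, 0, 0.3, 0, -1], [0, 0, 0, 0, 0, 0, -1], [0, 0, 0, 0, 0, 0, -1], [0, 0, 0, 0, 0, 0, -1], [0, 0, 0, 0, 0, 0, -1]]

```text
time: 31.15
ee_pos: [0.5044, 0.078, 0.0586]
tcp_rot: [-0.044, 0.044, 0.706, -0.706]
force: [-3.6, -0.1, 12.7]
finger_gap: 0.0001
```

apply_moves:
  increments:
    - [[0, 0, 0, 0, 0.3, 0, -1], [0, 0, 0, 0, 0, 0, -1], [0, 0, 0, 0, 0, 0, -1], [0, 0, 0, 0, 0, 0, -1], [0, 0, 0, 0, 0, 0, -1]]

```text
time: 31.65
ee_pos: [0.5044, 0.078, 0.0585]
tcp_rot: [-0.044, 0.044, 0.706, -0.706]
force: [-2.5, -0.5, 14.7]
finger_gap: -0.0003
```

The stop is reached at the same height and force as before. I'll let up gently and watch whether the latch holds.

apply_moves:
  increments:
    - [[0, 0, 0, 0, -1, 0, -1], [0, 0, 0, 0, -1.5, 0, -1], [0, 0, 0, 0, -1.5, 0, -1], [0, 0, 0, 0, -1.5, 0, -1], [0, 0, 0, 0, -1.5, 0, -1]]

```text
time: 32.15
ee_pos: [0.5046, 0.078, 0.0645]
tcp_rot: [-0.044, 0.044, 0.706, -0.706]
force: [-0.1, 0.2, 2.6]
finger_gap: 0.0001
```

apply_moves:
  increments:
    - [[0, 0, 0, 0, -1, 0, -1], [0, 0, 0, 0, -1, 0, -1], [0, 0, 0, 0, -1, 0, -1], [0, 0, 0, 0, 0, 0, -1], [0, 0, 0, 0, 0, 0, -1]]

```text
time: 32.65
ee_pos: [0.5049, 0.0778, 0.0671]
tcp_rot: [0.044, -0.044, -0.706, 0.706]
force: [0.4, -0.9, -0.1]
finger_gap: -0.0
```

apply_moves:
  increments:
    - [[0, 0, 0, 0, -2, 0, -1], [0, 0, 0, 0, -2, 0, -1], [0, 0, 0, 0, -2, 0, -1], [0, 0, 0, 0, 0, 0, -1], [0, 0, 0, 0, 0, 0, -1]]

```text
time: 33.15
ee_pos: [0.5052, 0.0779, 0.0735]
tcp_rot: [-0.044, 0.044, 0.706, -0.706]
force: [-0.5, -0.2, 0.1]
finger_gap: 0.0002
```

No lid force follows the finger up, so the latch holds. Retreating to look.

apply_moves:
  increments:
    - [[0, 0, 0, 10, -20, 0, -1], [0, 0, 0, 20, -40, 0, -1], [0, 0, 0, 20, -40, 0, -1], [0, 0, 0, 0, -40, 45, -1], [0, 0, 0, 0, 0, 45, -1]]

```text
time: 33.65
ee_pos: [0.4483, 0.0027, 0.2113]
tcp_rot: [-0.039, 0.046, 0.706, -0.706]
force: [0.9, -1.8, -0.3]
finger_gap: 0.0003
```

apply_moves:
  increments:
    - [[0, 0, 0, 0, 0, 45, -1], [0, 0, 0, 0, 0, 45, -1], [0, 0, 0, 0, 0, 45, -1], [0, 0, 0, 0, 0, 0, -1], [0, 0, 0, 0, 0, 0, -1]]

```text
time: 34.15
ee_pos: [0.428, -0.1324, 0.2064]
tcp_rot: [-0.045, 0.045, 0.706, -0.705]
force: [1.3, 1.1, 0.3]
finger_gap: -0.0001
```

Run:
```python
from h import *
c=snap('side','s8'); t=snap('top','t8')
o=status.get_obs(); print(o['time'],o['ee_pos'],o['force'])
t0=dict(np.load('pics/top0.npz'))
for n,cc in(('start',t0),('end',t)):
    L=(cloud(cc)-[CX,CY,0])@CR*1000
    for x in(-55,-45,0,30,50):
        m=(abs(L[...,0]-x)<5)&(abs(L[...,1])<65); print(n,x,np.nanmedian(L[m][:,2]).round(1),end=' ')
    print()
i=np.hstack([c['image'][190:290,210:330,::-1],t['image'][170:270,170:290,::-1]]); cv2.imwrite('pics/e8z.png',cv2.resize(i,None,fx=3.3,fy=3.3,interpolation=cv2.INTER_CUBIC))
```

```text
34.25 [ 0.42813328 -0.13072435  0.20635816] [-0.55338511  0.11724565 -0.3330164 ]
start -55 62.3 start -45 61.9 start 0 61.2 start 30 60.4 start 50 60.0 
end -55 62.2 end -45 61.9 end 0 60.9 end 30 60.3 end 50 60.1
```

View pics/e8z.png

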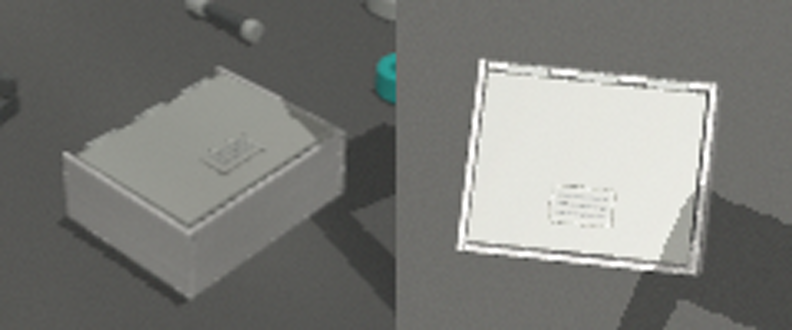

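View pics/t8.png

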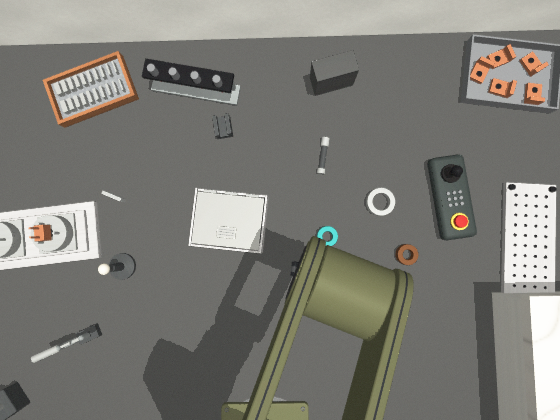

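The lid lies shut and latched at (228,220), matching the start profile. The bystanders in view stand where they were. Handing in.

Run:
```python
from h import *
print(env.finish_job())
```

```text
the job is handed in; nothing more can be done
None
```

The small steel ring is in its pocket, and the case lid is shut and latched. I handed the job in at about 34 s, with the robot touching nothing.

- **Opening:** I pressed the lid pad until the force climbed at the stop, at about 15 N (16 N including sideways force). I then let up and the lid swung fully open.
- **Placing:** I gripped the ring at 60 N and lowered it into the pocket with no contact on the way in. It touched the floor at the expected depth. A depth check showed it flat and within 0.2 mm of centre. Its top read 43.4 mm against 44 mm expected, within camera error.
- **Closing:** I swept the lid down from behind at up to about 7 N, then pressed again to about 15 N. When I let up, the lid stayed down.
- **Last checks:** The lid's height profile matches its latched start within about 0.3 mm. The measured force with the arm clear was about zero. The bystanders in view in the last top picture were where they started. The arm hid the purple look-alike in that picture, and the arm stayed well away from it after the pickup. No check failed.

Forces were read only at the end of each move, so brief peaks in between were not seen.

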